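# Snug the adjustable wrench and tighten the mirror's nut

## Task

The small adjustable wrench already lies around the hex nut that holds the mirror's foot strap down, but its jaw is still open. Roll the wrench's worm with a light fingertip until the jaw grips the nut snugly and the worm will roll no further, and only then swing the handle clockwise (seen from above) to tighten the nut by about 30 degrees, with no overtightening. Work only on the worm and the handle, leave the wrench on the nut, and do not disturb the other things.

Things in the scene. Friction and masses are not known exactly. Their poses are not given: they have to be found in the camera images.
- wrench: Loose steel adjustable wrench, 241 mm long, 0.5 kg, flat on the cart top (z = 0). Origin: underside, below the middle of the shut mouth; z up. Handle along -x: 22 wide, 12 high, x = -70 to -213 mm, round end of radius 14 at -215. Head x = -19 (throat) to -70, 58 wide, 16 high. Fixed jaw at -y (face at y = -15 mm), moving jaw at +y; jaws reach x = +12, about 16 high.
- worm_top (a point): Nominal mid top of the worm: knurled steel wheel, radius 11 mm, 24 mm long, axis along the wrench's y, at (-46, 7.5, 27) mm in the wrench. Worm and moving jaw ride in a worn guide: the real top is 23 to 31 mm above the cart top, steady during a run. A fingertip pressed lightly (8 to 15 N) and stroked to the nut (wrench +x) closes the jaw; rolling takes about 3 N, more means it has stopped.
- worm (a joint): Turn of the worm, rad; grows as it closes the jaw, 1 mm of jaw for each rad; about 0 when the jaw has just met the nut, 1 to 2.5 when snug (it may spring back by up to 1 on release), -3.8 to -5.8 at the start. The worm is stiff enough to hold the jaw where it is left, and will not be driven by pushing the jaw.
- jaw (a joint): How far the moving jaw stands open beyond the 30 mm of the nut, m: 0 just closed on the nut, 0.0038 to 0.0058 at the start; the snug jaw reads about 0 to -2.5 mm (the parts give a little). The moving jaw is a steel block 30 x 14 x 8 mm.
- nut (a joint): Turn of the nut, rad: 0 at the start, grows clockwise seen from above (tightening). Stiff: turning it takes about 0.25 N m, a push of some 2 to 4 N on the handle.
- nut_top (a point): Centre of the nut's top, 19 mm above the cart top. Steel hex nut, 30 mm across flats, 14 mm high; two of its flats lie along the wrench's jaws at the start.
- handle (a point): A point in the middle of the wrench's handle, 6 mm above the cart top, 165 mm from the mouth's middle: where to push or hold it. Pushed towards the wrench's +y it turns clockwise.
- mirror_stand: Fixed. Round mirror (140 mm, up to 0.225 m high) on a white ceramic base (110 mm round), held by a 3 mm steel strap, 18 mm wide, that runs to the nut. Origin: on the cart top under the nut's axis; its x and y are about those of the wrench at the start; the base's centre is at (106, -126) mm.
- thermometer_case: Bystander, loose: steel case 130 x 24 x 16 mm, origin under its centre.
- enamel_cup: Bystander, loose: lidded white enamel cup, 78 mm round, 104 mm high with its lid, handle to its +y; origin under its centre.
- drop_bottle: Bystander, loose: small white eyedrop bottle, 26 mm round, 60 mm high; origin under its centre.
- cream_jar: Bystander, loose: amber glass jar, 56 mm round, 45 mm high; origin under its centre.
- pill_box: Bystander, loose: clear pill box, 50 x 150 x 22 mm; origin under its centre.
- eyedrop_tray: Bystander, fixed: blue tray 110 x 170 x 43 mm with a half-drawn sliding cover; origin under its centre.
Mind the look-alikes: they are no part of the job. Of the things that look like the wrench, take the one that is farthest to the robot's left at the start.

How it is judged:
By the outcome, as a careful person would: the job done as asked, in the order asked, and still so for the second after the job is handed in, with the robot touching nothing.
It also fails if it takes over 72 s, if anything falls off the work surface, if the arm or the gripper's body presses on something with over 40 N, if the wrist force passes 120 N, or if a joint passes its speed limit or range.

## Robot

A 6-joint arm with a two-finger parallel gripper is mounted at the origin on the work surface. World frame = base frame: x ahead of the robot, y to its left, z up, the work surface at z = 0. Lengths are in mm, angles in degrees, forces in N, time in s.
With the tool pointing down it reaches from about 300 to 850 mm from the base axis. Payload 4.2 kg.
Tool frame: the origin (TCP) lies on the mounting face of the last link; the fingertips stand 191 mm ahead of it and the grasp point (between the pads) lies 172 mm ahead of it; z points along the fingers, y is the direction in which the jaws open and shut (so a half turn about z gives the same grasp; the last joint's range is limited). The gripper opens to 91 mm and grips with 3 to 60 N. Pads are 32 mm wide; open, the fingers measure 118 mm over their backs; the gripper's body (76 mm by 178 mm) begins 60 mm behind the grasp point.
Start: joints at [-72.021, 18.312, 89.639, -0, 72.044, -1.146], TCP at [188.389, -543.261, 404.776] pointing down, gripper open.
Joint ranges: [-177.97, 177.97], [-48.28, 115.42], [12.27, 149.76], [-77.06, 257.06], [2.81, 150.46], [-146.56, 146.56]. Speed limits (degrees/s): [147.25, 147.25, 180, 180, 180, 180].

## Interface

Orientations are given as [roll, pitch, yaw] about the fixed x, y, z axes, in that order (R = Rz(yaw) Ry(pitch) Rx(roll)).
In Python, from workcell import env gives the robot as it stands.
- The arm moves only by the shell command python3 -m handwheel 'ROWS' [FORCE]. ROWS is JSON, a list of rows, each an object with "gripper": the opening in per cent of the stroke, from 0 (shut) to 100 (fully open); "travel": the shift along the tool's x, y, z in m, a list of three; "twist": the turn about the tool's z in rad. In form: [{"gripper": gripper, "travel": [x, y, z], "twist": twist}, ...]. A call has 1 to 5 rows; each row shifts and turns the commanded pose from where the row before left it, along the tool's axes as they then stand; what a row does not reach is not made up. A row lasts 1/12 s, in which the tool goes at most 41.7 mm and 7.16 degrees, less where a joint would pass 70% of its speed; a pose out of reach is approached as far as the arm can. A call with a gripper value outside its range is refused whole. The fingers move at their own pace and stop on an object; FORCE is the grip in N (left out, the last holds). Time passes only in rows, so rows that do not move let the fingers close. It gives the time, the measured TCP pose, the force and the opening at its end, in the units of the state.
- env.state(): the state, without advancing time (a new reading comes with each control period).
- env.grab_frame(name): name is "side" or "top"; returns a dict with "frame" (384x512x3 uint8, red, green, blue), "intrinsics" (3x3 intrinsics, pixels), "extrinsics" (4x4, takes a point from camera to world coordinates). Camera axes: x right, y down, z forward; pixel columns grow to the right and rows downward; lengths in mm; the calibration is good to about 2 mm. A picture is of the moment at which its call begins. There is no depth.
- env.job_done(): hands the job in, once; it reports no verdict.
Trained networks look in the newest picture that a camera, given by its name, has taken for a name from the list of things; names that differ only in an ending like _2 or _b are one class to them, and where a whole thing is asked for, a point or a joint stands for the part that bears it (a point fixed in the world has none). Each returns a list of dicts, best first, with "confidence" (0 to 1); they miss things now and then, are a little off and sometimes report something else, mostly with a low value. They report only what shows in the picture. A call takes as long as a camera call. They do not tell look-alikes from the thing itself.
- env.trace(camera, thing): "pixels" (384x512 bool, what is visible of it) and "uv" ([column, row] in pixels, amid what is visible of it).
- env.pinpoint(camera, thing): "uv" ([column, row] in pixels: a listed point, or the origin of a listed thing).
The state is a dict: "time_s": time; "qpos": joint angles; "qvel": joint speeds; "effort": joint torques, N m; "ee_pos": TCP position; "ee_rot": TCP orientation; "force": force on the tool from outside, world axes, zero at the start; "torque": the same for the moment, N m; "gripper_width": finger opening in mm.
Only numpy, scipy, OpenCV 4.12 (cv2) and the standard library are available. Lean on these libraries where they do the work, as an engineer would, in place of code of your own. Each camera call takes 0.05 s, during which the arm holds its last target. There are 200 camera calls.

## Working session

There is one attempt and no reset: what is moved stays moved. The work goes in short steps, Python scripts to look and compute and a shell command to move; the robot and the scene stay as the last step left them, time stands still between calls to the robot, and variables do not carry over. Pictures are saved under pics/ and viewed, about 8 in all and at most 12, crops included, and the job is handed in when it is done.

```bash
mkdir -p pics; ls; cat > h.py <<'E'
import numpy as np, cv2
from workcell import env
def pix2plane(f,uv,z):
    K=np.array(f["intrinsics"]);T=np.array(f["extrinsics"])
    d=T[:3,:3]@np.linalg.solve(K,[uv[0],uv[1],1.]); o=T[:3,3]
    return o+d*(z-o[2])/d[2]
def proj(f,p):
    K=np.array(f["intrinsics"]);T=np.array(f["extrinsics"])
    c=T[:3,:3].T@(np.array(p,float)-T[:3,3]); q=K@c; return q[:2]/q[2]
E
python3 - <<'E'
from h import *
ims=[]
for c in("top","side"):
    f=env.grab_frame(c); ims.append(f["frame"]); print(c,np.round(f["extrinsics"],2).tolist(),np.round(f["intrinsics"],0).tolist())
    for t,z in(("wrench",0),("worm_top",27),("nut_top",19),("handle",6)):
        for r in env.pinpoint(c,t): print(c,t,np.round(r["uv"],1),round(r["confidence"],2),np.round(pix2plane(f,r["uv"],z),1))
    cv2.imwrite(f"pics/{c}0.png",f["frame"][:,:,::-1])
s=env.state(); print(s)
E
```

```text
pics
top [[0.02, -0.99, 0.16, 337.35], [-1.0, -0.02, 0.04, -31.47], [-0.03, -0.16, -0.99, 967.01], [0.0, 0.0, 0.0, 1.0]] [[427.0, 0.0, 260.0], [0.0, 427.0, 190.0], [0.0, 0.0, 1.0]]
top wrench [392.2 294.7] 0.93 [ 271.1 -288.1    0. ]
top wrench [282.2 128.7] 0.69 [644.6 -43.    0. ]
top wrench [283.5 147.5] 0.35 [599.1 -46.6   0. ]
top worm_top [280.9 145. ] 0.77 [597.6 -40.2  27. ]
top worm_top [417.6 302.6] 0.6 [ 258.  -333.6   27. ]
top nut_top [280.5 125.4] 0.74 [646.4 -38.7  19. ]
top handle [472.4 316.3] 0.9 [ 230.7 -455.1    6. ]
top handle [301.8 197.6] 0.55 [481.  -89.6   6. ]
side [[-0.98, -0.12, 0.16, 304.54], [-0.2, 0.59, -0.78, 921.54], [-0.0, -0.8, -0.6, 742.86], [0.0, 0.0, 0.0, 1.0]] [[489.0, 0.0, 258.0], [0.0, 489.0, 190.0], [0.0, 0.0, 1.0]]
side wrench [200.2 182.8] 0.79 [650.9 -41.9   0. ]
side wrench [354.9 148. ] 0.68 [ 268.5 -287.3    0. ]
side worm_top [219.6 177. ] 0.94 [597.6 -40.1  27. ]
side worm_top [362.4 134.8] 0.77 [ 251.8 -318.5   27. ]
side nut_top [204.  175.8] 0.82 [641.3 -48.2  19. ]
side nut_top [219.8 176.7] 0.61 [600.7 -52.2  19. ]
side handle [265.3 178.7] 0.72 [488.8 -83.7   6. ]
side handle [365.6 119.9] 0.65 [ 243.2 -447.2    6. ]
{'time_s': 0.5, 'qpos': array([-7.20209658e+01,  1.83144391e+01,  8.96419339e+01, -4.22586751e-04,
        7.20428105e+01, -1.14712254e+00]), 'qvel': array([-0.06418004,  0.01653436, -0.05676394, -0.11485764, -0.06480362,
       -0.01153396]), 'effort': array([ 6.89931380e-05, -4.11989915e+01, -2.32037669e+01,  7.27832364e-02,
        3.85015807e-02, -1.89866989e-05]), 'ee_pos': array([ 188.38632469, -543.26274947,  404.73053239]), 'ee_rot': array([1.79999192e+02, 4.18266513e-04, 1.91262870e+01]), 'force': array([-0.39600173,  0.33380175,  0.25073199]), 'torque': array([0.03671475, 0.03864154, 0.01079678]), 'gripper_width': 91.30149649709928}
```

View pics/top0.png

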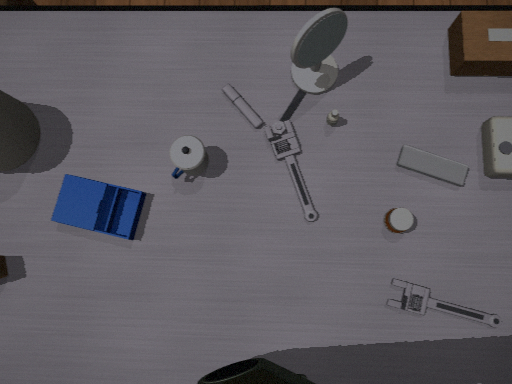

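View pics/side0.png

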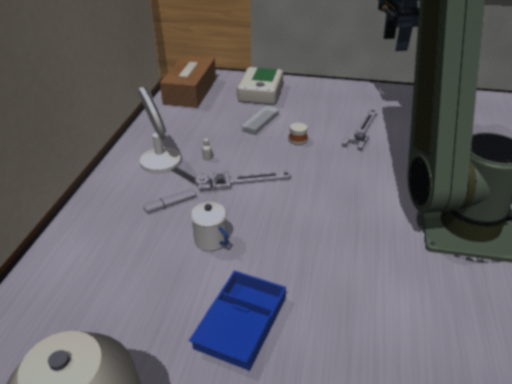

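```bash
python3 - <<'E'
import cv2,numpy as np
a=cv2.imread("pics/top0.png")[90:240,220:370]; b=cv2.imread("pics/side0.png")[110:230,170:320]
a=cv2.resize(a,(600,600),interpolation=2)
cv2.imwrite("pics/crop_top.png",a); cv2.imwrite("pics/crop_side.png",cv2.resize(b,(750,600),interpolation=2))
E
```

```text
(no output)
```

View pics/crop_top.png

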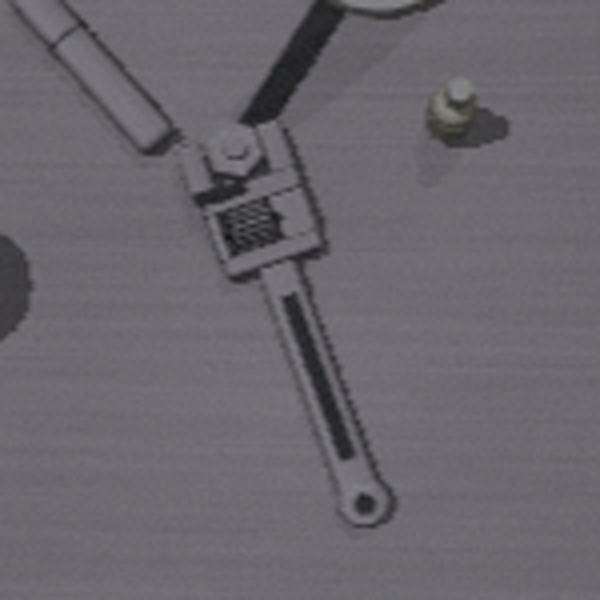

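```bash
cat >> h.py <<'E'
from scipy.optimize import minimize
def parts(x,y,th,j=4):
    c,s=np.cos(th),np.sin(th); t=np.linspace(0,2*np.pi,24)
    P=[]
    def add(xy,zs):
        xy=np.array(xy,float); w=np.c_[x+c*xy[:,0]-s*xy[:,1], y+s*xy[:,0]+c*xy[:,1]]
        P.append(np.vstack([np.c_[w,np.full(len(w),z)] for z in zs]))
    add([(-70,-11),(-70,11),(-215,11),(-215,-11)],(0,12)); add(np.c_[-215+14*np.cos(t),14*np.sin(t)],(0,12))
    add([(-19,-29),(-19,29),(-70,29),(-70,-29)],(0,16)); add([(-19,-29),(-19,-15),(12,-15),(12,-29)],(0,16))
    add([(-19,15+j),(-19,29+j),(12,29+j),(12,15+j)],(4,16))
    return P
def fit(f,mask,x0):
    dt=None; S=4
    M=cv2.resize(mask.astype(np.uint8)*255,None,fx=S,fy=S,interpolation=1)>127
    def cost(p):
        im=np.zeros(M.shape,np.uint8)
        for P in parts(p[0],p[1],p[2]/100):
            uv=np.array([proj(f,q) for q in P]); uv=(uv+.5)*S-.5
            cv2.fillConvexPoly(im,cv2.convexHull(np.round(uv*16).astype(np.int32)),1,shift=4)
        im=im>0
        return 1-(im&M).sum()/(im|M).sum()
    r=minimize(cost,x0,method="Nelder-Mead",options=dict(initial_simplex=np.array(x0)+np.array([[0,0,0],[6,0,0],[0,6,0],[0,0,6]]),xatol=.05,fatol=1e-4))
    return r.x,1-r.fun
E
python3 - <<'E'
from h import *
for c in("top","side"):
    f=env.grab_frame(c)
    if c=="top":
        a=pix2plane(f,(311.2,215.6),12);b=pix2plane(f,(278.6,127.4),19);d=b-a;print("hole,nut",a.round(1),b.round(1),np.hypot(*d[:2]).round(1),np.degrees(np.arctan2(d[1],d[0])).round(2))
    for r in env.trace(c,"wrench"):
        u=np.array(r["uv"]); print(c,u.round(1),r["confidence"])
        if np.linalg.norm(u-(proj(f,[560,-65,8])))<40:
            p,q=fit(f,r["pixels"],[645,-43,27]); print("fit",p.round(2),np.degrees(p[2]/100).round(2),"iou",round(q,3)); break
    for t,z in(("thermometer_case",16),("enamel_cup",0),("mirror_stand",0),("drop_bottle",0)):
        for r in env.pinpoint(c,t)[:1]: print(c,t,np.round(r["uv"]),pix2plane(f,r["uv"],0).round(0))
    for r in env.trace(c,"thermometer_case")[:1]:
        cc,(w,h),an=cv2.minAreaRect(np.argwhere(r["pixels"])[:,::-1].astype(np.float32)); 
        print("case box",[pix2plane(f,k,16).round(0)[:2].tolist() for k in cv2.boxPoints((cc,(w,h),an))])
E
```

```text
hole,nut [ 439.8 -110.4   12. ] [641.6 -34.4  19. ] 215.6 20.64
top [293.1 154.9] 0.66
fit [643.68 -33.36  35.12] 20.12 iou 0.928
top thermometer_case [243. 108.] [694.  51.   0.]
top enamel_cup [195. 162.] [561. 159.   0.]
top mirror_stand [278. 127.] [648. -32.   0.]
top drop_bottle [331. 117.] [ 675. -157.    0.]
case box [[735.0, 105.0], [753.0, 88.0], [654.0, 1.0], [637.0, 19.0]]
side [359.2 133.8] 0.86
side [230.1 176.2] 0.7
fit [644.36 -37.42  34.9 ] 19.99 iou 0.817
side thermometer_case [170. 204.] [696.  57.   0.]
side enamel_cup [208. 238.] [572. 155.   0.]
side mirror_stand [203. 186.] [640. -30.   0.]
side drop_bottle [207. 162.] [ 660. -138.    0.]
case box [[752.0, 88.0], [655.0, 2.0], [637.0, 36.0], [733.0, 119.0]]
```

View pics/crop_side.png

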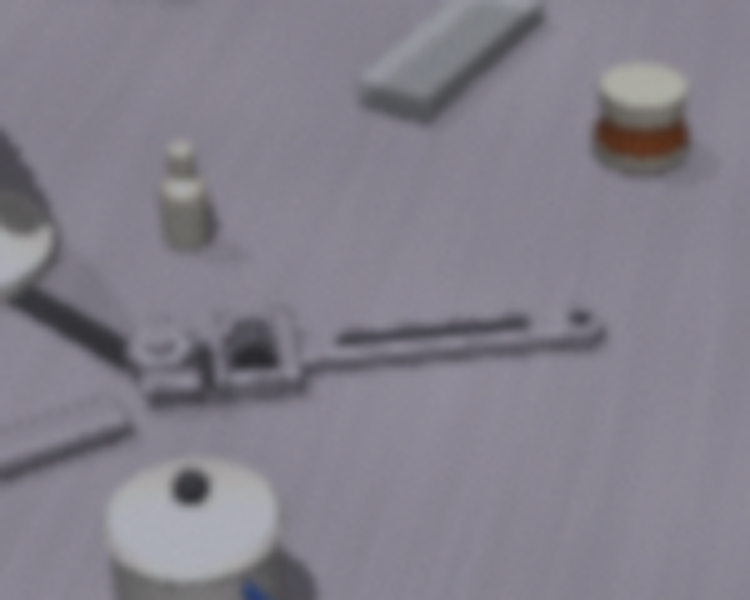

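Two wrenches are in view: one around the nut at top-camera pixel (283,128)–(311,216), and one lying free at (392–498, 280–325). The robot's left is +y, which is image left, so the first one is farthest left. The enlarged crop confirms it holds the nut, at crop (236,151).

The wrench origin is about (643,-35) with yaw 20.1°. The thermometer case sits about 8 mm off the moving jaw, and by my geometry the swing clears it. Next I shut the gripper and fly to above the worm.

```bash

R='python3 -m handwheel'
python3 -m handwheel '[{"gripper":0,"travel":[0.027,-0.017,0],"twist":0},{"gripper":0,"travel":[0.027,-0.017,0],"twist":0},{"gripper":0,"travel":[0.027,-0.017,0],"twist":0},{"gripper":0,"travel":[0.027,-0.017,0],"twist":0},{"gripper":0,"travel":[0.027,-0.017,0],"twist":0}]' 15
python3 -m handwheel '[{"gripper":0,"travel":[0.027,-0.017,0],"twist":0},{"gripper":0,"travel":[0.027,-0.017,0],"twist":0},{"gripper":0,"travel":[0.027,-0.017,0],"twist":0},{"gripper":0,"travel":[0.027,-0.017,0],"twist":0},{"gripper":0,"travel":[0.027,-0.017,0],"twist":0}]'
python3 -m handwheel '[{"gripper":0,"travel":[0.027,-0.017,0],"twist":0},{"gripper":0,"travel":[0.027,-0.017,0],"twist":0},{"gripper":0,"travel":[0.027,-0.017,0],"twist":0},{"gripper":0,"travel":[0.027,-0.017,0],"twist":0},{"gripper":0,"travel":[0.027,-0.017,0],"twist":0}]'
python3 -m handwheel '[{"gripper":0,"travel":[0.027,-0.017,0],"twist":0},{"gripper":0,"travel":[0.027,-0.017,0],"twist":0},{"gripper":0,"travel":[0.027,-0.017,0],"twist":0},{"gripper":0,"travel":[0.027,-0.017,0],"twist":0},{"gripper":0,"travel":[0.027,-0.017,0],"twist":-0.0175}]'
python3 -m handwheel '[{"gripper":0,"travel":[0,0,0.03],"twist":0},{"gripper":0,"travel":[0,0,0.03],"twist":0},{"gripper":0,"travel":[0,0,0.03],"twist":0},{"gripper":0,"travel":[0,0,0.03],"twist":0},{"gripper":0,"travel":[0,0,0],"twist":0}]'
```

```text
time_s: 1.62
ee_pos: [288.7, -417.5, 404.8]
ee_rot: [180.0, -0.0, 19.1]
force: [-0.2, -0.1, -0.4]
gripper_width: 60.5
time_s: 2.03
ee_pos: [388.5, -292.8, 405.0]
ee_rot: [180.0, -0.0, 19.1]
force: [-0.0, -0.1, 0.6]
gripper_width: 27.4
time_s: 2.45
ee_pos: [488.2, -168.2, 404.9]
ee_rot: [180.0, -0.0, 19.1]
force: [-0.3, -0.9, -0.0]
gripper_width: 0.7
time_s: 2.87
ee_pos: [588.0, -43.6, 404.8]
ee_rot: [180.0, -0.0, 20.2]
force: [-0.0, 0.2, -0.0]
gripper_width: 0.6
time_s: 3.28
ee_pos: [585.2, -44.8, 279.0]
ee_rot: [-179.7, 0.6, 20.1]
force: [-1.0, -0.6, -0.6]
gripper_width: 0.5
```

```bash

python3 -m handwheel '[{"gripper":0,"travel":[0,0,0.02],"twist":0},{"gripper":0,"travel":[0,0,0.015],"twist":0},{"gripper":0,"travel":[0,0,0.008],"twist":0},{"gripper":0,"travel":[0,0,0],"twist":0},{"gripper":0,"travel":[0,0,0],"twist":0}]'
python3 - <<'E'
from h import *
s=env.state(); print(s["ee_pos"],s["ee_rot"],s["force"])
f=env.grab_frame("side"); g=env.grab_frame("top")
b=cv2.resize(f["frame"][110:220,150:300],(720,528),interpolation=2); cv2.imwrite("pics/s1.png",b[:,:,::-1])
E
```

```text
time_s: 3.7
ee_pos: [587.6, -45.2, 242.8]
ee_rot: [180.0, -0.1, 20.1]
force: [0.3, -0.4, 0.7]
gripper_width: 0.6
[587.63769507 -45.20658685 242.78220229] [ 1.79963769e+02 -6.60606710e-02  2.01250116e+01] [ 0.29473264 -0.3964801   0.72329842]
```

View pics/s1.png

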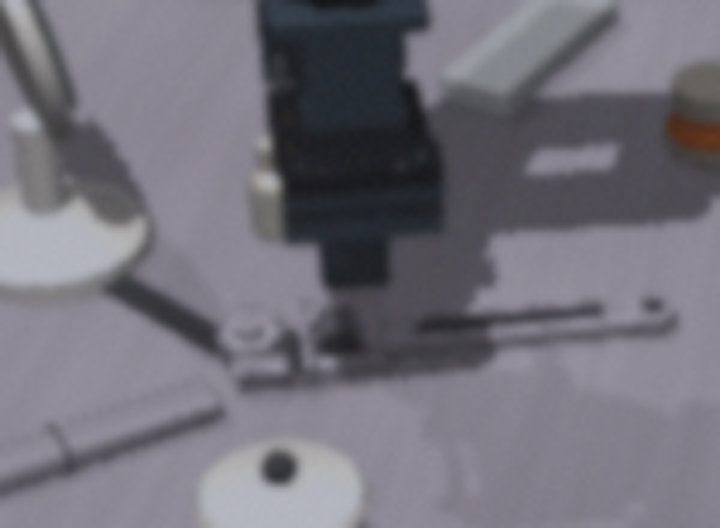

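```bash

python3 -m handwheel '[{"gripper":0,"travel":[0,0,0.010],"twist":0},{"gripper":0,"travel":[0,0,0.007],"twist":0},{"gripper":0,"travel":[0,0,0],"twist":0}]'
python3 -m handwheel '[{"gripper":0,"travel":[0,0,0.001],"twist":0},{"gripper":0,"travel":[0,0,0.001],"twist":0},{"gripper":0,"travel":[0,0,0],"twist":0}]'
python3 -m handwheel '[{"gripper":0,"travel":[0,0,0.001],"twist":0},{"gripper":0,"travel":[0,0,0],"twist":0}]'
python3 -m handwheel '[{"gripper":0,"travel":[0,0,0.001],"twist":0},{"gripper":0,"travel":[0,0,0],"twist":0}]'
python3 -m handwheel '[{"gripper":0,"travel":[0,0,0.001],"twist":0},{"gripper":0,"travel":[0,0,0],"twist":0}]'
```

```text
time_s: 4.05
ee_pos: [586.5, -45.1, 223.3]
ee_rot: [-179.9, 0.2, 20.1]
force: [-1.0, 0.1, -0.4]
gripper_width: 0.3
time_s: 4.3
ee_pos: [587.2, -45.1, 222.6]
ee_rot: [180.0, 0.0, 20.1]
force: [0.6, -0.4, -0.7]
gripper_width: 0.6
time_s: 4.47
ee_pos: [587.2, -45.1, 221.8]
ee_rot: [180.0, -0.0, 20.1]
force: [-0.9, 0.1, -0.7]
gripper_width: 0.3
time_s: 4.63
ee_pos: [587.2, -45.1, 220.7]
ee_rot: [180.0, 0.0, 20.1]
force: [0.2, 0.1, -0.1]
gripper_width: 0.4
time_s: 4.8
ee_pos: [587.3, -45.1, 220.1]
ee_rot: [180.0, -0.0, 20.1]
force: [0.4, 0.2, 2.1]
gripper_width: 0.5
```

```bash

python3 -m handwheel '[{"gripper":0,"travel":[0,0,0.0005],"twist":0},{"gripper":0,"travel":[0,0,0],"twist":0}]'
python3 -m handwheel '[{"gripper":0,"travel":[0,0,0.0005],"twist":0},{"gripper":0,"travel":[0,0,0],"twist":0}]'
```

```text
time_s: 4.97
ee_pos: [587.2, -45.1, 220.0]
ee_rot: [180.0, -0.0, 20.1]
force: [-1.7, 0.7, 5.8]
gripper_width: 0.4
time_s: 5.13
ee_pos: [587.2, -45.1, 220.0]
ee_rot: [180.0, -0.0, 20.1]
force: [-2.0, 0.1, 8.4]
gripper_width: 0.0
```

```bash

python3 -m handwheel '[{"gripper":0,"travel":[0,0,0.0004],"twist":0},{"gripper":0,"travel":[0.002,0,0],"twist":0},{"gripper":0,"travel":[0.002,0,0],"twist":0}]'
python3 -m handwheel '[{"gripper":0,"travel":[0.003,0,0],"twist":0},{"gripper":0,"travel":[0.003,0,0],"twist":0}]'
python3 -m handwheel '[{"gripper":0,"travel":[0.003,0,0],"twist":0},{"gripper":0,"travel":[0.003,0,0],"twist":0}]'
```

```text
time_s: 5.38
ee_pos: [590.8, -43.8, 219.9]
ee_rot: [180.0, -0.0, 20.1]
force: [-3.7, 0.1, 10.9]
gripper_width: 0.5
time_s: 5.55
ee_pos: [596.4, -41.7, 219.9]
ee_rot: [180.0, -0.0, 20.1]
force: [-3.0, -1.0, 10.5]
gripper_width: 0.5
time_s: 5.72
ee_pos: [602.1, -39.7, 219.9]
ee_rot: [180.0, 0.0, 20.1]
force: [-3.3, -0.4, 10.7]
gripper_width: 0.4
```

```bash

python3 -m handwheel '[{"gripper":0,"travel":[0.003,0,0],"twist":0},{"gripper":0,"travel":[0.003,0,0],"twist":0},{"gripper":0,"travel":[0,0,0],"twist":0}]'
python3 -m handwheel '[{"gripper":0,"travel":[0,0,-0.008],"twist":0},{"gripper":0,"travel":[-0.011,0,0],"twist":0},{"gripper":0,"travel":[-0.011,0,0],"twist":0},{"gripper":0,"travel":[0,0,0],"twist":0},{"gripper":0,"travel":[0,0,0.005],"twist":0}]'
python3 -m handwheel '[{"gripper":0,"travel":[0,0,0.0015],"twist":0},{"gripper":0,"travel":[0,0,0.001],"twist":0},{"gripper":0,"travel":[0,0,0.0005],"twist":0},{"gripper":0,"travel":[0,0,0],"twist":0}]'
```

```text
time_s: 5.97
ee_pos: [608.1, -37.4, 219.9]
ee_rot: [180.0, -0.1, 20.1]
force: [-3.0, -0.5, 10.6]
gripper_width: 0.6
time_s: 6.38
ee_pos: [587.0, -45.4, 221.9]
ee_rot: [180.0, -0.1, 20.1]
force: [0.5, -0.6, 0.1]
gripper_width: 0.4
time_s: 6.72
ee_pos: [587.7, -45.0, 219.8]
ee_rot: [180.0, -0.1, 20.1]
force: [-3.7, 0.8, 11.1]
gripper_width: 0.4
```

Stroke 1 rolled about 2 rad with a steady tangential force of about 3 N. Next are strokes 2 and 3, with force readings.

```bash

python3 -m handwheel '[{"gripper":0,"travel":[0.003,0,0],"twist":0},{"gripper":0,"travel":[0.003,0,0],"twist":0},{"gripper":0,"travel":[0.003,0,0],"twist":0},{"gripper":0,"travel":[0.003,0,0],"twist":0}]'
python3 -m handwheel '[{"gripper":0,"travel":[0.003,0,0],"twist":0},{"gripper":0,"travel":[0.003,0,0],"twist":0},{"gripper":0,"travel":[0.004,0,0],"twist":0},{"gripper":0,"travel":[0,0,0],"twist":0}]'
python3 -m handwheel '[{"gripper":0,"travel":[0,0,-0.008],"twist":0},{"gripper":0,"travel":[-0.011,0,0],"twist":0},{"gripper":0,"travel":[-0.011,0,0],"twist":0},{"gripper":0,"travel":[0,0,0],"twist":0},{"gripper":0,"travel":[0,0,0.005],"twist":0}]'
python3 -m handwheel '[{"gripper":0,"travel":[0,0,0.0015],"twist":0},{"gripper":0,"travel":[0,0,0.001],"twist":0},{"gripper":0,"travel":[0,0,0.0005],"twist":0},{"gripper":0,"travel":[0,0,0],"twist":0}]'
```

```text
time_s: 7.05
ee_pos: [598.8, -40.9, 219.8]
ee_rot: [180.0, -0.0, 20.1]
force: [-3.8, -0.1, 12.5]
gripper_width: 0.3
time_s: 7.38
ee_pos: [608.5, -37.1, 219.9]
ee_rot: [-180.0, -0.0, 20.1]
force: [-3.1, 1.5, 13.1]
gripper_width: 0.5
time_s: 7.8
ee_pos: [587.1, -45.3, 221.7]
ee_rot: [180.0, -0.1, 20.1]
force: [0.6, -0.9, 0.8]
gripper_width: 0.5
time_s: 8.13
ee_pos: [587.8, -45.0, 219.9]
ee_rot: [180.0, -0.1, 20.1]
force: [-3.1, 0.3, 13.0]
gripper_width: 0.5
```

```bash

python3 -m handwheel '[{"gripper":0,"travel":[0.002,0,-0.0003],"twist":0},{"gripper":0,"travel":[0.003,0,0],"twist":0}]'
python3 -m handwheel '[{"gripper":0,"travel":[0.003,0,0],"twist":0},{"gripper":0,"travel":[0.003,0,0],"twist":0}]'
python3 -m handwheel '[{"gripper":0,"travel":[0.002,0,0],"twist":0},{"gripper":0,"travel":[0.002,0,0],"twist":0}]'
python3 -m handwheel '[{"gripper":0,"travel":[0.002,0,0],"twist":0},{"gripper":0,"travel":[0.002,0,0],"twist":0}]'
```

```text
time_s: 8.3
ee_pos: [592.0, -43.4, 219.9]
ee_rot: [180.0, 0.0, 20.1]
force: [-4.4, -0.6, 11.3]
gripper_width: 0.6
time_s: 8.47
ee_pos: [597.6, -41.3, 219.9]
ee_rot: [-180.0, 0.1, 20.1]
force: [-5.0, -0.5, 13.2]
gripper_width: 0.3
time_s: 8.63
ee_pos: [601.2, -39.8, 219.8]
ee_rot: [-180.0, 0.1, 20.1]
force: [-5.0, 0.6, 12.2]
gripper_width: 0.6
time_s: 8.8
ee_pos: [604.8, -38.5, 219.8]
ee_rot: [-180.0, 0.1, 20.1]
force: [-6.0, 0.9, 12.8]
gripper_width: 0.7
```

```bash

python3 -m handwheel '[{"gripper":0,"travel":[0.002,0,0],"twist":0},{"gripper":0,"travel":[0.002,0,0],"twist":0}]'
python3 -m handwheel '[{"gripper":0,"travel":[0,0,-0.008],"twist":0},{"gripper":0,"travel":[-0.011,0,0],"twist":0},{"gripper":0,"travel":[-0.011,0,0],"twist":0},{"gripper":0,"travel":[0,0,0],"twist":0},{"gripper":0,"travel":[0,0,0.005],"twist":0}]'
python3 -m handwheel '[{"gripper":0,"travel":[0,0,0.0015],"twist":0},{"gripper":0,"travel":[0,0,0.001],"twist":0},{"gripper":0,"travel":[0,0,0.0003],"twist":0},{"gripper":0,"travel":[0,0,0],"twist":0}]'
python3 -m handwheel '[{"gripper":0,"travel":[0.002,0,0],"twist":0},{"gripper":0,"travel":[0.002,0,0],"twist":0}]'
python3 -m handwheel '[{"gripper":0,"travel":[0.002,0,0],"twist":0},{"gripper":0,"travel":[0.002,0,0],"twist":0}]'
python3 -m handwheel '[{"gripper":0,"travel":[0.002,0,0],"twist":0},{"gripper":0,"travel":[0.002,0,0],"twist":0}]'
```

```text
time_s: 8.97
ee_pos: [608.3, -37.1, 219.8]
ee_rot: [-179.9, 0.2, 20.1]
force: [-6.4, -0.5, 13.5]
gripper_width: 0.5
time_s: 9.38
ee_pos: [588.1, -45.0, 222.0]
ee_rot: [180.0, -0.1, 20.1]
force: [0.4, 0.5, -0.6]
gripper_width: 0.4
time_s: 9.72
ee_pos: [588.4, -44.8, 219.9]
ee_rot: [180.0, 0.0, 20.1]
force: [-3.7, -1.3, 10.7]
gripper_width: 0.8
time_s: 9.88
ee_pos: [591.6, -43.6, 219.9]
ee_rot: [-180.0, 0.1, 20.2]
force: [-6.1, -1.2, 12.0]
gripper_width: 0.5
time_s: 10.05
ee_pos: [595.2, -42.2, 219.9]
ee_rot: [-180.0, 0.2, 20.2]
force: [-6.4, -1.5, 12.9]
gripper_width: 0.5
time_s: 10.22
ee_pos: [598.7, -40.7, 219.8]
ee_rot: [-180.0, 0.2, 20.2]
force: [-7.1, -1.2, 13.2]
gripper_width: 0.5
```

```bash

python3 -m handwheel '[{"gripper":0,"travel":[0.002,0,0],"twist":0},{"gripper":0,"travel":[0.002,0,0],"twist":0}]'
python3 -m handwheel '[{"gripper":0,"travel":[0.002,0,0],"twist":0},{"gripper":0,"travel":[0.002,0,0],"twist":0}]'
python3 -m handwheel '[{"gripper":0,"travel":[0.002,0,0],"twist":0},{"gripper":0,"travel":[0,0,0],"twist":0}]'
python3 - <<'E'
from h import *
g=env.grab_frame("top"); f=env.grab_frame("side")
a=cv2.resize(f["frame"][140:200,170:260],(720,480),interpolation=2); cv2.imwrite("pics/s2.png",a[:,:,::-1])
E
```

```text
time_s: 10.38
ee_pos: [602.3, -39.3, 219.8]
ee_rot: [-179.9, 0.2, 20.2]
force: [-6.6, -1.0, 14.1]
gripper_width: 0.3
time_s: 10.55
ee_pos: [605.8, -37.9, 219.8]
ee_rot: [-179.9, 0.3, 20.2]
force: [-8.4, -0.2, 13.3]
gripper_width: 0.5
time_s: 10.72
ee_pos: [607.8, -37.1, 219.8]
ee_rot: [-179.9, 0.3, 20.2]
force: [-8.1, -0.7, 13.4]
gripper_width: 0.5
```

```bash

python3 -m handwheel '[{"gripper":0,"travel":[0,0,-0.008],"twist":0},{"gripper":0,"travel":[-0.011,0,0],"twist":0},{"gripper":0,"travel":[-0.011,0,0],"twist":0},{"gripper":0,"travel":[0,0,0],"twist":0},{"gripper":0,"travel":[0,0,0.005],"twist":0}]'
python3 -m handwheel '[{"gripper":0,"travel":[0,0,0.0015],"twist":0},{"gripper":0,"travel":[0,0,0.001],"twist":0},{"gripper":0,"travel":[0,0,0.0003],"twist":0},{"gripper":0,"travel":[0,0,0],"twist":0}]'
python3 -m handwheel '[{"gripper":0,"travel":[0.002,0,0],"twist":0},{"gripper":0,"travel":[0.001,0,0],"twist":0}]'
python3 -m handwheel '[{"gripper":0,"travel":[0.002,0,0],"twist":0},{"gripper":0,"travel":[0.001,0,0],"twist":0}]'
python3 -m handwheel '[{"gripper":0,"travel":[0.002,0,0],"twist":0},{"gripper":0,"travel":[0.001,0,0],"twist":0}]'
python3 -m handwheel '[{"gripper":0,"travel":[0.002,0,0],"twist":0},{"gripper":0,"travel":[0.001,0,0],"twist":0}]'
```

```text
time_s: 11.23
ee_pos: [588.2, -44.9, 222.2]
ee_rot: [180.0, -0.1, 20.1]
force: [-0.1, 0.3, -0.0]
gripper_width: 0.9
time_s: 11.57
ee_pos: [588.4, -44.8, 219.9]
ee_rot: [180.0, 0.0, 20.1]
force: [-2.6, -0.3, 9.6]
gripper_width: 0.0
time_s: 11.73
ee_pos: [590.6, -43.9, 219.9]
ee_rot: [-180.0, 0.2, 20.2]
force: [-6.5, -2.4, 11.4]
gripper_width: 0.7
time_s: 11.9
ee_pos: [593.3, -42.9, 219.9]
ee_rot: [-180.0, 0.2, 20.2]
force: [-6.9, -0.9, 12.6]
gripper_width: 0.5
time_s: 12.07
ee_pos: [595.9, -41.8, 219.9]
ee_rot: [-180.0, 0.2, 20.2]
force: [-7.2, -1.4, 13.1]
gripper_width: 0.6
time_s: 12.23
ee_pos: [598.6, -40.8, 219.9]
ee_rot: [-179.9, 0.2, 20.2]
force: [-6.2, -0.9, 13.6]
gripper_width: 0.6
```

```bash

python3 -m handwheel '[{"gripper":0,"travel":[0.002,0,0],"twist":0},{"gripper":0,"travel":[0.001,0,0],"twist":0}]'
python3 -m handwheel '[{"gripper":0,"travel":[0.002,0,0],"twist":0},{"gripper":0,"travel":[0.002,0,0],"twist":0}]'
python3 -m handwheel '[{"gripper":0,"travel":[0.003,0,0],"twist":0},{"gripper":0,"travel":[0,0,0],"twist":0}]'
python3 -m handwheel '[{"gripper":0,"travel":[0,0,-0.0005],"twist":0},{"gripper":0,"travel":[0,0,0],"twist":0}]'
python3 -m handwheel '[{"gripper":0,"travel":[0.002,0,0],"twist":0},{"gripper":0,"travel":[0,0,0],"twist":0}]'
```

```text
time_s: 12.4
ee_pos: [601.3, -39.7, 219.8]
ee_rot: [-179.9, 0.3, 20.2]
force: [-8.4, -1.3, 13.7]
gripper_width: 0.5
time_s: 12.57
ee_pos: [603.8, -38.7, 219.7]
ee_rot: [-179.9, 0.6, 20.2]
force: [-12.8, -5.1, 17.3]
gripper_width: 0.2
time_s: 12.73
ee_pos: [606.8, -37.7, 219.7]
ee_rot: [-179.9, 0.5, 20.2]
force: [-10.6, -3.4, 15.7]
gripper_width: 0.3
time_s: 12.9
ee_pos: [607.5, -37.6, 219.8]
ee_rot: [-179.9, 0.3, 20.2]
force: [-7.4, -1.0, 11.0]
gripper_width: 0.3
time_s: 13.07
ee_pos: [609.3, -36.9, 219.8]
ee_rot: [-179.9, 0.4, 20.2]
force: [-8.4, -2.7, 10.7]
gripper_width: 0.5
```

```bash

python3 -m handwheel '[{"gripper":0,"travel":[0,0,-0.008],"twist":0},{"gripper":0,"travel":[-0.011,0,0],"twist":0},{"gripper":0,"travel":[-0.013,0,0],"twist":0},{"gripper":0,"travel":[0,0,0],"twist":0},{"gripper":0,"travel":[0,0,0.005],"twist":0}]'
python3 -m handwheel '[{"gripper":0,"travel":[0,0,0.0015],"twist":0},{"gripper":0,"travel":[0,0,0.001],"twist":0},{"gripper":0,"travel":[0,0,0.0006],"twist":0},{"gripper":0,"travel":[0,0,0],"twist":0}]'
python3 -m handwheel '[{"gripper":0,"travel":[0.002,0,0],"twist":0},{"gripper":0,"travel":[0.002,0,0],"twist":0}]'
python3 -m handwheel '[{"gripper":0,"travel":[0.002,0,-0.0002],"twist":0},{"gripper":0,"travel":[0.002,0,0],"twist":0}]'
python3 -m handwheel '[{"gripper":0,"travel":[0.002,0,-0.0002],"twist":0},{"gripper":0,"travel":[0.002,0,0],"twist":0}]'
```

```text
time_s: 13.48
ee_pos: [588.9, -44.8, 223.2]
ee_rot: [179.9, -0.2, 20.1]
force: [0.7, 0.1, -0.5]
gripper_width: 0.1
time_s: 13.82
ee_pos: [588.8, -44.5, 220.0]
ee_rot: [180.0, -0.0, 20.1]
force: [-1.2, -0.3, 5.7]
gripper_width: 0.3
time_s: 13.98
ee_pos: [591.5, -43.6, 220.0]
ee_rot: [-180.0, 0.2, 20.2]
force: [-6.0, -2.1, 9.8]
gripper_width: 0.7
time_s: 14.15
ee_pos: [595.1, -42.2, 220.0]
ee_rot: [-180.0, 0.2, 20.2]
force: [-5.6, -1.8, 8.0]
gripper_width: 0.6
time_s: 14.32
ee_pos: [599.2, -40.7, 220.0]
ee_rot: [-180.0, 0.2, 20.2]
force: [-4.0, -1.4, 6.8]
gripper_width: 0.4
```

```bash

python3 -m handwheel '[{"gripper":0,"travel":[0,0,0.0009],"twist":0},{"gripper":0,"travel":[0.002,0,0],"twist":0}]'
python3 -m handwheel '[{"gripper":0,"travel":[0.002,0,0],"twist":0},{"gripper":0,"travel":[0.001,0,0],"twist":0}]'
python3 -m handwheel '[{"gripper":0,"travel":[0.002,0,0],"twist":0},{"gripper":0,"travel":[0.001,0,0],"twist":0}]'
```

```text
time_s: 14.48
ee_pos: [600.8, -40.1, 219.9]
ee_rot: [-180.0, 0.2, 20.2]
force: [-7.2, -0.6, 11.2]
gripper_width: 0.6
time_s: 14.65
ee_pos: [603.6, -39.0, 219.9]
ee_rot: [-180.0, 0.2, 20.2]
force: [-6.0, -2.0, 12.4]
gripper_width: 0.5
time_s: 14.82
ee_pos: [606.2, -37.9, 219.8]
ee_rot: [-180.0, 0.3, 20.2]
force: [-8.4, -2.6, 12.4]
gripper_width: 0.3
```

```bash

python3 -m handwheel '[{"gripper":0,"travel":[0.002,0,0],"twist":0},{"gripper":0,"travel":[0.001,0,0],"twist":0}]'
python3 -m handwheel '[{"gripper":0,"travel":[0,0,-0.008],"twist":0},{"gripper":0,"travel":[-0.011,0,0],"twist":0},{"gripper":0,"travel":[-0.013,0,0],"twist":0},{"gripper":0,"travel":[0,0,0],"twist":0},{"gripper":0,"travel":[0,0,0.005],"twist":0}]'
python3 -m handwheel '[{"gripper":0,"travel":[0,0,0.0015],"twist":0},{"gripper":0,"travel":[0,0,0.001],"twist":0},{"gripper":0,"travel":[0,0,0.0010],"twist":0},{"gripper":0,"travel":[0,0,0],"twist":0}]'
python3 -m handwheel '[{"gripper":0,"travel":[0.002,0,0],"twist":0},{"gripper":0,"travel":[0.002,0,0],"twist":0}]'
python3 -m handwheel '[{"gripper":0,"travel":[0.002,0,0],"twist":0},{"gripper":0,"travel":[0.002,0,0],"twist":0}]'
```

```text
time_s: 14.98
ee_pos: [608.8, -36.9, 219.8]
ee_rot: [-179.9, 0.3, 20.2]
force: [-8.5, -2.1, 11.6]
gripper_width: 0.4
time_s: 15.4
ee_pos: [588.0, -45.1, 222.7]
ee_rot: [179.9, -0.2, 20.1]
force: [-0.5, -0.1, 0.3]
gripper_width: 0.7
time_s: 15.73
ee_pos: [588.0, -44.9, 219.9]
ee_rot: [180.0, -0.1, 20.1]
force: [-3.2, -0.5, 11.0]
gripper_width: 0.5
time_s: 15.9
ee_pos: [591.0, -43.8, 219.9]
ee_rot: [180.0, 0.1, 20.2]
force: [-6.5, -2.1, 14.4]
gripper_width: 0.4
time_s: 16.07
ee_pos: [594.5, -42.4, 219.9]
ee_rot: [-180.0, 0.1, 20.2]
force: [-7.5, -1.1, 13.5]
gripper_width: 0.5
```

```bash

python3 -m handwheel '[{"gripper":0,"travel":[0.002,0,0],"twist":0},{"gripper":0,"travel":[0.002,0,0],"twist":0}]'
python3 -m handwheel '[{"gripper":0,"travel":[0.001,0,-0.0002],"twist":0},{"gripper":0,"travel":[0.001,0,0],"twist":0}]'
python3 -m handwheel '[{"gripper":0,"travel":[0.001,0,0],"twist":0},{"gripper":0,"travel":[0.001,0,0],"twist":0}]'
python3 -m handwheel '[{"gripper":0,"travel":[0.001,0,0],"twist":0},{"gripper":0,"travel":[0.001,0,0],"twist":0}]'
python3 -m handwheel '[{"gripper":0,"travel":[0.001,0,0],"twist":0},{"gripper":0,"travel":[0.001,0,0],"twist":0}]'
```

```text
time_s: 16.23
ee_pos: [598.1, -41.0, 219.8]
ee_rot: [-180.0, 0.2, 20.2]
force: [-7.1, -0.3, 15.1]
gripper_width: 0.8
time_s: 16.4
ee_pos: [599.8, -40.3, 219.8]
ee_rot: [-180.0, 0.2, 20.2]
force: [-7.1, -0.3, 13.4]
gripper_width: 0.3
time_s: 16.57
ee_pos: [601.5, -39.6, 219.8]
ee_rot: [-179.9, 0.2, 20.2]
force: [-7.4, -1.1, 13.2]
gripper_width: 0.4
time_s: 16.73
ee_pos: [602.7, -39.1, 219.7]
ee_rot: [-179.9, 0.4, 20.2]
force: [-11.4, -3.2, 16.5]
gripper_width: 0.4
time_s: 16.9
ee_pos: [603.9, -38.7, 219.7]
ee_rot: [-179.9, 0.6, 20.2]
force: [-11.9, -3.8, 17.2]
gripper_width: 0.4
```

The worm stops at the same point, x ≈ 602, on two separate strokes, with the tangential force jumping to about 12 N and the finger then slipping, so the jaw is snug. I lift off, move beside the handle and re-measure the wrench.

```bash

python3 -m handwheel '[{"gripper":0,"travel":[0,0,-0.015],"twist":0},{"gripper":0,"travel":[0,0,-0.035],"twist":0},{"gripper":0,"travel":[-0.025,0.009,0],"twist":0},{"gripper":0,"travel":[-0.025,0.009,0],"twist":0},{"gripper":0,"travel":[-0.025,0.009,0],"twist":0}]'
python3 -m handwheel '[{"gripper":0,"travel":[-0.025,0.009,0],"twist":0},{"gripper":0,"travel":[-0.025,0.009,0],"twist":0},{"gripper":0,"travel":[0,0.02,0],"twist":0},{"gripper":0,"travel":[0,0,0],"twist":0},{"gripper":0,"travel":[0,0,0],"twist":0}]'
python3 - <<'E'
from h import *
s=env.state(); print(s["ee_pos"],s["ee_rot"],s["force"])
for c in("top","side"):
    f=env.grab_frame(c)
    cv2.imwrite(f"pics/{c}3.png",f["frame"][:,:,::-1])
    for r in env.trace(c,"wrench"):
        u=np.array(r["uv"])
        if np.linalg.norm(u-(proj(f,[560,-65,8])))<40:
            p,q=fit(f,r["pixels"],[643,-35,35]); print(c,"fit",p.round(2),np.degrees(p[2]/100).round(2),"iou",round(q,3)); break
    for r in env.pinpoint(c,"handle"): print(c,"handle",pix2plane(f,r["uv"],6).round(1))
a=cv2.imread("pics/top3.png")[90:240,220:370]; b=cv2.imread("pics/side3.png")[140:210,180:300]
cv2.imwrite("pics/crop3.png",cv2.resize(a,(600,600),interpolation=2))
E
```

```text
time_s: 17.32
ee_pos: [545.1, -89.5, 268.9]
ee_rot: [179.9, -0.1, 20.2]
force: [0.6, -0.5, 0.9]
gripper_width: 0.8
time_s: 17.73
ee_pos: [511.8, -142.8, 268.6]
ee_rot: [180.0, -0.1, 20.0]
force: [0.3, 0.2, 0.3]
gripper_width: 0.4
[ 511.77397894 -142.7869932   268.6104249 ] [ 1.79978130e+02 -6.26409474e-02  2.00346464e+01] [0.33846362 0.15811495 0.33296181]
top fit [646.02 -33.61  30.43] 17.43 iou 0.472
top handle [ 232.2 -457.1    6. ]
top handle [692.8  53.3   6. ]
side fit [644.4  -38.91  33.06] 18.94 iou 0.758
side handle [ 236.2 -430.2    6. ]
side handle [ 498.2 -104.2    6. ]
```

View pics/crop3.png

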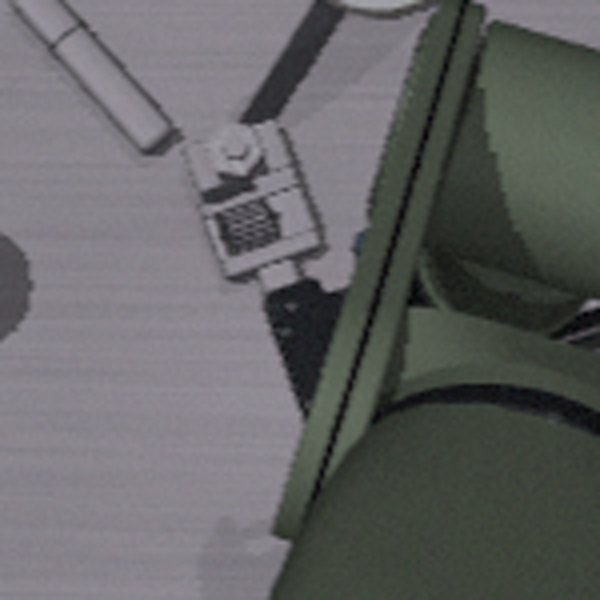

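```bash

python3 -m handwheel '[{"gripper":0,"travel":[0,0,0.03],"twist":0},{"gripper":0,"travel":[0,0,0.025],"twist":0},{"gripper":0,"travel":[0,0,0.012],"twist":0},{"gripper":0,"travel":[0,0,0.004],"twist":0},{"gripper":0,"travel":[0,0,0],"twist":0}]'
python3 -m handwheel '[{"gripper":0,"travel":[0,-0.01,0],"twist":0},{"gripper":0,"travel":[0,-0.01,0],"twist":0},{"gripper":0,"travel":[0,-0.003,0],"twist":0},{"gripper":0,"travel":[0,0,0],"twist":0}]'
python3 -m handwheel '[{"gripper":0,"travel":[0,-0.002,0],"twist":0},{"gripper":0,"travel":[0,-0.002,0],"twist":0},{"gripper":0,"travel":[0,0,0],"twist":0}]'
python3 - <<'E'
from h import *
f=env.grab_frame("side")
cv2.imwrite("pics/s4.png",cv2.resize(f["frame"][120:210,180:315],(720,480),interpolation=2)[:,:,::-1])
E
```

```text
time_s: 18.45
ee_pos: [510.9, -141.8, 196.7]
ee_rot: [-179.9, 0.1, 20.2]
force: [-0.3, -0.2, -0.7]
gripper_width: 0.4
time_s: 18.78
ee_pos: [502.7, -119.5, 198.5]
ee_rot: [180.0, -0.0, 20.2]
force: [0.6, 0.4, 0.6]
gripper_width: 0.6
time_s: 19.03
ee_pos: [501.6, -116.7, 197.9]
ee_rot: [180.0, -0.0, 20.1]
force: [-0.1, -0.3, -0.6]
gripper_width: 0.3
```

View pics/s4.png

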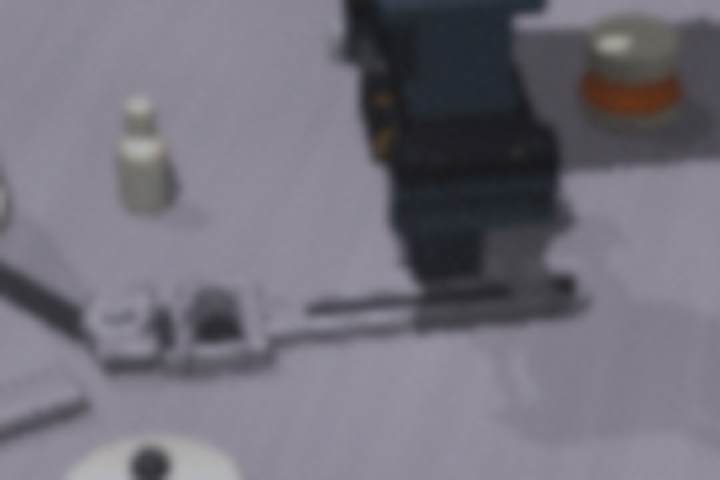

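```bash

python3 -m handwheel '[{"gripper":0,"travel":[0,-0.001,0.0015],"twist":0},{"gripper":0,"travel":[0,-0.001,0],"twist":0},{"gripper":0,"travel":[0,0,0],"twist":0}]'
python3 -m handwheel '[{"gripper":0,"travel":[0,-0.001,0],"twist":0},{"gripper":0,"travel":[0,-0.001,0],"twist":0},{"gripper":0,"travel":[0,0,0],"twist":0}]'
python3 -m handwheel '[{"gripper":0,"travel":[0,-0.001,0],"twist":0},{"gripper":0,"travel":[0,0,0],"twist":0}]'
python3 -m handwheel '[{"gripper":0,"travel":[0,-0.001,0],"twist":0},{"gripper":0,"travel":[0,0,0],"twist":0}]'
```

```text
time_s: 19.33
ee_pos: [500.9, -115.0, 196.0]
ee_rot: [-180.0, 0.0, 20.1]
force: [-0.4, -1.2, -0.2]
gripper_width: 0.4
time_s: 19.58
ee_pos: [500.2, -113.1, 196.1]
ee_rot: [-180.0, 0.0, 20.1]
force: [-0.4, 0.2, 0.0]
gripper_width: 0.4
time_s: 19.75
ee_pos: [499.9, -112.1, 196.2]
ee_rot: [180.0, 0.0, 20.1]
force: [-0.0, -0.1, 0.6]
gripper_width: 0.4
time_s: 19.92
ee_pos: [499.6, -111.2, 196.1]
ee_rot: [180.0, 0.0, 20.1]
force: [-0.4, -0.2, 0.7]
gripper_width: 0.8
```

```bash

python3 -m handwheel '[{"gripper":0,"travel":[0,-0.001,0],"twist":0},{"gripper":0,"travel":[0,0,0],"twist":0}]'
python3 -m handwheel '[{"gripper":0,"travel":[0,-0.001,0],"twist":0},{"gripper":0,"travel":[0,0,0],"twist":0}]'
python3 -m handwheel '[{"gripper":0,"travel":[0,-0.001,0],"twist":0},{"gripper":0,"travel":[0,0,0],"twist":0}]'
python3 -m handwheel '[{"gripper":0,"travel":[0,-0.001,0],"twist":0},{"gripper":0,"travel":[0,0,0],"twist":0}]'
```

```text
time_s: 20.08
ee_pos: [499.2, -110.2, 196.1]
ee_rot: [-180.0, 0.0, 20.1]
force: [1.2, 0.1, 0.1]
gripper_width: 0.6
time_s: 20.25
ee_pos: [499.0, -109.4, 196.2]
ee_rot: [180.0, -0.0, 20.1]
force: [0.5, -0.7, 1.1]
gripper_width: 0.4
time_s: 20.42
ee_pos: [498.7, -108.6, 196.2]
ee_rot: [180.0, -0.0, 20.1]
force: [0.6, -2.1, -0.1]
gripper_width: 0.8
time_s: 20.58
ee_pos: [498.3, -107.6, 196.2]
ee_rot: [180.0, -0.0, 20.1]
force: [0.3, -2.9, 0.0]
gripper_width: 0.5
```

```bash

python3 -m handwheel '[{"gripper":0,"travel":[-0.0003,-0.0028,0],"twist":0.0175},{"gripper":0,"travel":[-0.0003,-0.0028,0],"twist":0.0175},{"gripper":0,"travel":[-0.0003,-0.0028,0],"twist":0.0175},{"gripper":0,"travel":[-0.0003,-0.0028,0],"twist":0.0175},{"gripper":0,"travel":[-0.0003,-0.0028,0],"twist":0.0175}]'
python3 -m handwheel '[{"gripper":0,"travel":[-0.0003,-0.0028,0],"twist":0.0175},{"gripper":0,"travel":[-0.0003,-0.0028,0],"twist":0.0175},{"gripper":0,"travel":[-0.0003,-0.0028,0],"twist":0.0175},{"gripper":0,"travel":[-0.0003,-0.0028,0],"twist":0.0175},{"gripper":0,"travel":[-0.0003,-0.0028,0],"twist":0.0175}]'
python3 -m handwheel '[{"gripper":0,"travel":[-0.0003,-0.0028,0],"twist":0.0175},{"gripper":0,"travel":[-0.0003,-0.0028,0],"twist":0.0175},{"gripper":0,"travel":[-0.0003,-0.0028,0],"twist":0.0175},{"gripper":0,"travel":[-0.0003,-0.0028,0],"twist":0.0175},{"gripper":0,"travel":[-0.0003,-0.0028,0],"twist":0.0175}]'
python3 -m handwheel '[{"gripper":0,"travel":[-0.0003,-0.0028,0],"twist":0.0175},{"gripper":0,"travel":[-0.0003,-0.0028,0],"twist":0.0175},{"gripper":0,"travel":[-0.0003,-0.0028,0],"twist":0.0175},{"gripper":0,"travel":[-0.0003,-0.0028,0],"twist":0.0175},{"gripper":0,"travel":[0,0,0],"twist":0}]'
```

```text
time_s: 21.0
ee_pos: [492.3, -94.4, 196.2]
ee_rot: [180.0, 0.0, 15.0]
force: [-0.6, -3.8, -0.4]
gripper_width: 0.2
time_s: 21.42
ee_pos: [487.6, -81.2, 196.1]
ee_rot: [180.0, 0.0, 10.0]
force: [-0.6, -3.5, 0.3]
gripper_width: 0.6
time_s: 21.83
ee_pos: [484.1, -67.6, 196.1]
ee_rot: [180.0, 0.0, 5.0]
force: [-1.1, -3.9, 1.0]
gripper_width: 0.3
time_s: 22.25
ee_pos: [482.2, -56.1, 196.1]
ee_rot: [-180.0, 0.0, 1.0]
force: [-0.7, -2.1, 0.8]
gripper_width: 0.7
```

```bash

python3 -m handwheel '[{"gripper":0,"travel":[0,0.01,0],"twist":0},{"gripper":0,"travel":[0,0.01,0],"twist":0},{"gripper":0,"travel":[0,0,-0.04],"twist":0},{"gripper":0,"travel":[0,0,-0.04],"twist":0},{"gripper":0,"travel":[0,0.04,0],"twist":0}]'
python3 -m handwheel '[{"gripper":0,"travel":[0,0.04,0],"twist":0},{"gripper":0,"travel":[0,0.04,0],"twist":0},{"gripper":0,"travel":[0,0.04,0],"twist":0},{"gripper":0,"travel":[0,0.04,0],"twist":0},{"gripper":0,"travel":[0,0.04,0],"twist":0}]'
python3 - <<'E'
from h import *
s=env.state(); print(s["ee_pos"],s["ee_rot"],s["force"])
for c in("top","side"):
    f=env.grab_frame(c)
    cv2.imwrite(f"pics/{c}5.png",f["frame"][:,:,::-1])
    for r in env.trace(c,"wrench"):
        u=np.array(r["uv"])
        if np.linalg.norm(u-(proj(f,[560,-45,8])))<40:
            p,q=fit(f,r["pixels"],[643,-35,1]); print(c,"fit",p.round(2),np.degrees(p[2]/100).round(2),"iou",round(q,3)); break
a=cv2.imread("pics/top5.png")[90:240,220:370]
cv2.imwrite("pics/crop5.png",cv2.resize(a,(600,600),interpolation=2))
E
```

```text
time_s: 22.67
ee_pos: [486.1, -114.6, 282.5]
ee_rot: [180.0, -0.7, 1.3]
force: [1.8, 0.1, -0.3]
gripper_width: 0.6
time_s: 23.08
ee_pos: [486.9, -319.5, 276.3]
ee_rot: [-180.0, -0.1, 1.0]
force: [0.6, 1.0, 0.5]
gripper_width: 0.4
[ 486.91556915 -319.50789208  276.27082094] [-1.79994378e+02 -8.79986482e-02  9.97855151e-01] [0.55788244 1.02539663 0.53744592]
top fit [ 6.4418e+02 -3.3370e+01  6.0000e-01] 0.35 iou 0.9
side fit [ 6.4609e+02 -3.7360e+01  3.0000e-01] 0.17 iou 0.754
```

View pics/crop5.png

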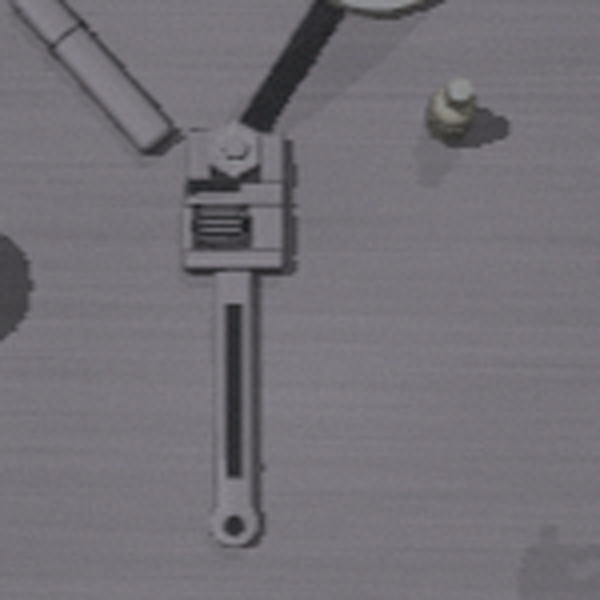

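```bash

python3 -m handwheel '[{"gripper":0,"travel":[0,-0.04,0],"twist":0},{"gripper":0,"travel":[0,-0.04,0],"twist":0},{"gripper":0,"travel":[0,-0.04,0],"twist":0},{"gripper":0,"travel":[0,-0.04,0],"twist":0},{"gripper":0,"travel":[0,-0.04,0],"twist":0}]'
python3 -m handwheel '[{"gripper":0,"travel":[0,-0.035,0],"twist":0},{"gripper":0,"travel":[0,0,0.03],"twist":0},{"gripper":0,"travel":[0,0,0.03],"twist":0},{"gripper":0,"travel":[0,0,0.015],"twist":0},{"gripper":0,"travel":[0,0,0.005],"twist":0}]'
python3 -m handwheel '[{"gripper":0,"travel":[0,0,0],"twist":0},{"gripper":0,"travel":[0,-0.01,0],"twist":0},{"gripper":0,"travel":[0,-0.007,0],"twist":0},{"gripper":0,"travel":[0,0,0],"twist":0},{"gripper":0,"travel":[0,0,0],"twist":0}]'
```

```text
time_s: 23.7
ee_pos: [482.6, -113.8, 276.2]
ee_rot: [-179.9, 0.0, 1.1]
force: [0.3, -0.0, 0.4]
gripper_width: 0.3
time_s: 24.12
ee_pos: [481.3, -79.9, 194.0]
ee_rot: [-179.9, 0.3, 1.2]
force: [0.3, 0.6, 0.7]
gripper_width: 0.4
time_s: 24.53
ee_pos: [482.9, -64.2, 197.1]
ee_rot: [180.0, -0.1, 1.1]
force: [0.1, -0.1, 0.5]
gripper_width: 0.8
```

```bash

python3 -m handwheel '[{"gripper":0,"travel":[0,-0.003,0.001],"twist":0},{"gripper":0,"travel":[0,-0.003,0],"twist":0},{"gripper":0,"travel":[0,-0.002,0],"twist":0},{"gripper":0,"travel":[0,0,0],"twist":0}]'
python3 -m handwheel '[{"gripper":0,"travel":[-0.0003,-0.0028,0],"twist":0.0175},{"gripper":0,"travel":[-0.0003,-0.0028,0],"twist":0.0175},{"gripper":0,"travel":[-0.0003,-0.0028,0],"twist":0.0175},{"gripper":0,"travel":[-0.0003,-0.0028,0],"twist":0.0175},{"gripper":0,"travel":[-0.0003,-0.0028,0],"twist":0.0175}]'
python3 -m handwheel '[{"gripper":0,"travel":[-0.0003,-0.0028,0],"twist":0.0175},{"gripper":0,"travel":[-0.0003,-0.0028,0],"twist":0.0175},{"gripper":0,"travel":[-0.0003,-0.0028,0],"twist":0.0175},{"gripper":0,"travel":[-0.0003,-0.0028,0],"twist":0.0175},{"gripper":0,"travel":[0,0,0],"twist":0}]'
```

```text
time_s: 24.87
ee_pos: [482.5, -56.4, 195.2]
ee_rot: [180.0, -0.0, 1.1]
force: [-0.6, -0.4, -0.3]
gripper_width: 0.5
time_s: 25.28
ee_pos: [481.1, -42.5, 195.1]
ee_rot: [180.0, 0.0, -4.0]
force: [-0.7, -3.4, 1.0]
gripper_width: 0.6
time_s: 25.7
ee_pos: [480.9, -30.8, 195.1]
ee_rot: [-180.0, 0.0, -8.0]
force: [-0.7, -2.3, 1.9]
gripper_width: 0.6
```

```bash

python3 -m handwheel '[{"gripper":0,"travel":[-0.0003,-0.0028,0],"twist":0.0175},{"gripper":0,"travel":[0,0,0],"twist":0}]'
python3 -m handwheel '[{"gripper":0,"travel":[0,0.01,0],"twist":0},{"gripper":0,"travel":[0,0.01,0],"twist":0},{"gripper":0,"travel":[0,0,-0.04],"twist":0},{"gripper":0,"travel":[0,0,-0.04],"twist":0},{"gripper":0,"travel":[0,0.04,0],"twist":0}]'
python3 -m handwheel '[{"gripper":0,"travel":[0,0.04,0],"twist":0},{"gripper":0,"travel":[0,0.04,0],"twist":0},{"gripper":0,"travel":[0,0.04,0],"twist":0},{"gripper":0,"travel":[0,0.04,0],"twist":0},{"gripper":0,"travel":[0,0.04,0],"twist":0}]'
python3 -m handwheel '[{"gripper":0,"travel":[0,0.04,0],"twist":0},{"gripper":0,"travel":[0,0.03,0],"twist":0},{"gripper":0,"travel":[0,0,0],"twist":0}]'
python3 - <<'E'
from h import *
s=env.state(); print(s["time_s"],s["ee_pos"],s["force"])
for c in("top","side"):
    f=env.grab_frame(c)
    cv2.imwrite(f"pics/{c}6.png",f["frame"][:,:,::-1])
    for r in env.trace(c,"wrench"):
        u=np.array(r["uv"])
        if np.linalg.norm(u-(proj(f,[560,-30,8])))<40:
            p,q=fit(f,r["pixels"],[643,-35,-16]); print(c,"fit",p.round(2),np.degrees(p[2]/100).round(2),"iou",round(q,3)); break
    for t in("thermometer_case","enamel_cup","drop_bottle"):
        for r in env.pinpoint(c,t)[:1]: print(c,t,np.round(r["uv"]))
a=cv2.imread("pics/top6.png")[90:240,220:370]
cv2.imwrite("pics/crop6.png",cv2.resize(a,(600,600),interpolation=2))
E
```

```text
time_s: 25.87
ee_pos: [481.0, -28.2, 195.1]
ee_rot: [-180.0, 0.0, -9.0]
force: [-2.0, -2.5, 1.3]
gripper_width: 0.8
time_s: 26.28
ee_pos: [475.0, -85.8, 281.3]
ee_rot: [-179.9, -0.8, -8.7]
force: [2.1, -0.4, -0.6]
gripper_width: 0.6
time_s: 26.7
ee_pos: [439.6, -287.9, 275.3]
ee_rot: [-180.0, -0.1, -9.0]
force: [0.6, -0.1, 0.4]
gripper_width: 0.6
time_s: 26.95
ee_pos: [428.7, -360.3, 275.2]
ee_rot: [179.8, -0.2, -9.3]
force: [0.3, -0.2, 0.1]
gripper_width: 0.4
26.95 [ 428.67925389 -360.26006676  275.20638739] [ 0.31597795 -0.16967444  0.132176  ]
top fit [643.71 -32.7  -16.12] -9.24 iou 0.882
top thermometer_case [242. 108.]
top enamel_cup [192. 160.]
top drop_bottle [333. 120.]
side fit [644.9  -35.53 -16.67] -9.55 iou 0.831
side thermometer_case [171. 202.]
side enamel_cup [209. 243.]
side drop_bottle [209. 160.]
```

View pics/crop6.png

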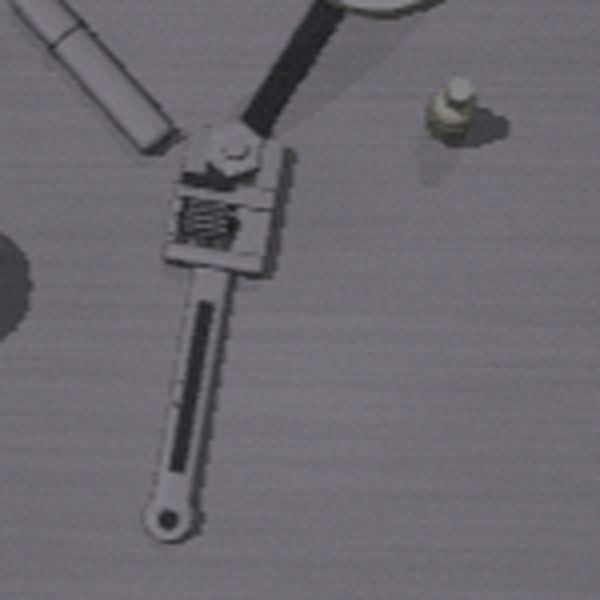

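```bash
python3 -c "
from h import *
f=env.grab_frame('top')
for h,n in(((311.2,215.6),(278.6,127.4)),((262,219.6),(279,127.8))):
    d=pix2plane(f,n,19)-pix2plane(f,h,12); print(np.degrees(np.arctan2(d[1],d[0])).round(1))
print(env.job_done())"
```

```text
20.6
-9.3
the job is handed in; nothing more can be done
None
```

I rolled the worm until it stopped and then tightened the nut by about 30°. The job is handed in, and at about 27 s it was well inside the 72 s limit.

- **Wrench choice:** I worked on the left-hand wrench, the one lying around the nut.
- **Gripping the nut:** I stroked the worm with the shut fingertips, pressing about 8–15 N. On two separate strokes it stopped at the same place, where the stroking force jumped from about 7 N to 12–14 N.
- **Tightening:** I then pushed the handle clockwise in two goes, at about 3.5–4 N throughout.
- **Turn measured:** The fit to the top picture gives 29.4° (yaw 20.1° to -9.2°), the side camera 29.5°, and the line from handle hole to nut 29.9°. These are turns of the wrench. I did not measure the nut's own turn, but its flats still lie along the jaws.
- **Final state:** The wrench is still on the nut and the arm is clear of everything. The thermometer case, cup and drop bottle read within about 5 pixels of where they started, which is about the networks' scatter. I did not re-measure the jar, pill box or tray.

Three checks were not clean:
- **Pressing force:** It briefly reached about 17 N when the worm hit its stop, slightly above the advised 15 N.
- **Wrench shift:** The handle met the finger about 4–5 mm later than predicted. Either the wrench settled by a degree or two as the jaw closed, or the finger is thinner than I assumed.
- **Mid-job fit:** One top-camera fit of the wrench was useless because the arm hid the handle, so I ignored it.

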